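# Slide the gas burner under the gauze and seat it on the stop

### The arm

A 6-joint arm with a two-finger parallel gripper is mounted at the origin on the work surface. World frame = base frame: x ahead of the robot, y to its left, z up, the work surface at z = 0. Lengths are in mm, angles in degrees, forces in N, time in s.
With the tool pointing down it reaches from about 300 to 850 mm from the base axis. Payload 4.2 kg.
Tool frame: the origin (TCP) lies midway between the tips of the shut fingers; the grasp point (between the pads) lies 19 mm behind it (env.grip_depth is the distance from the TCP to the grasp point, in mm); z points along the fingers, y is the line along which they close (so a half turn about z gives the same grasp; the last joint's range is limited). The gripper opens to 91 mm and grips with 3 to 60 N. Pads are 32 mm wide; open, the fingers measure 118 mm over their backs; the gripper's body (76 mm by 178 mm) begins 60 mm behind the grasp point.
Start: joints at [72.021, 18.312, 89.639, -0, 72.044, -1.146], TCP at [166.518, 550.381, 176.576] pointing down, gripper open.
Joint ranges: [-177.97, 177.97], [-48.28, 115.42], [12.27, 149.76], [-77.06, 257.06], [2.81, 150.46], [-146.56, 146.56]. Speed limits (degrees/s): [147.25, 147.25, 180, 180, 180, 180].

### API

Orientations are given as [roll, pitch, yaw] about the fixed x, y, z axes, in that order (R = Rz(yaw) Ry(pitch) Rx(roll)).
In Python, from workcell import env, eyes gives the robot as it stands.
- The arm moves only by the tool send_rows, never from a script. Its argument "motion" is a list of rows, each a list of 7 numbers: the shift along the world's x, y, z normalised to -1 to 1, where 1 is 0.5 m, then the turn, a rotation vector about the world's x, y, z normalised to -1 to 1, where 1 is 60 degrees, then the opening, from -1 (shut) to 1 (fully open). A call has 1 to 20 rows; each row is the pose to reach, as a shift and turn from the pose commanded when the call began; what a row does not reach only later rows make up. A row lasts 1/8 s, in which the tool goes at most 62.5 mm and 10.7 degrees, less where a joint would pass 70% of its speed; a pose out of reach is approached as far as the arm can. A call with a number of a shift or a turn outside -1 to 1 is refused whole. A call with a gripper value outside its range is refused whole. The fingers move at their own pace and stop on an object; "squeeze" is the grip in N (left out, the last holds). Time passes only in rows, so rows that repeat a pose let the fingers close. It gives the time, the measured TCP pose, the force, the opening and the grip force at its end, in the units of the state.
- env.state(): the state, without advancing time (a new reading comes with each control period).
- eyes.grab_frame(name): name is "side" or "top" or "wrist"; returns a dict with "pixels" (480x640x3 uint8, red, green, blue), "depth" (480x640 float32, mm along the optical axis (not along the pixel's ray), 0 where there is no reading), "fx", "fy", "cx", "cy" (pixels), "R" (3x3) and "t" (3): a world point X has camera coordinates R X + t; the wrist camera has in their place "T_tool_cam" (4x4, takes a point from camera to tool coordinates, whose origin is the TCP and whose axes are the flange's). Camera axes: x right, y down, z forward; pixel columns grow to the right and rows downward; lengths in mm; the calibration is good to about 2 mm. A picture is of the moment at which its call begins: read the wrist's pose just before it.
- env.job_done(): hands the job in; it is judged then, once.
The state is a dict: "time_s": time; "qpos": joint angles; "qvel": joint speeds; "effort": joint torques, N m; "ee_pos": TCP position; "ee_rot": TCP orientation; "force": force on the tool from outside, world axes, zero at the start; "torque": the same for the moment, N m; "gripper_width": finger opening in mm; "gripper_force": force on a finger pad.
Only numpy, scipy, OpenCV 4.12 (cv2) and the standard library are available. Lean on these libraries where they do the work, as an engineer would, in place of code of your own. Each camera call takes 0.05 s, during which the arm holds its last target. There are 200 camera calls.

### The job

Slide the tall gas burner, upright on the bench, into the guide rails under the wire gauze until its foot bears on the rubber stop between them, and press it home there for a moment with about 8 N: under 4 N it is not home, over 14 N the stop is damaged. Push low down, without tipping or lifting it, and leave it standing there against the stop, at rest. Do not press on the stop or the stand with the hand, and leave the other things alone.

Things in the scene. Friction and masses are not known exactly. Their poses are not given: they have to be found in the camera images.
- burner: Gas burner, loose, 0.33 to 0.5 kg. Dark steel foot: disc 60 mm across, 18 mm high, upright side. Barrel on its centre 15 mm thick (collar 23 mm thick 45 to 67 mm up), top 165 mm above the bench. Origin: centre of the foot's underside, z up. Slides against 2 to 6 N of friction, different each time. Pushed at the barrel it tips: push the foot's side, 5 to 16 mm up.
- bay: Heating place, fixed. Origin on the bench under the gauze's centre; burner goes in along +y (roughly to the robot's left), x is across. Two steel rails along y, 16 mm high, 8 mm thick, inner faces at x -34 and +34 mm, y -20 to +65; their ends flare outwards from y -20 to x -60 and +60 mm at y -53. Bench is the floor between. Upright rod 12 mm thick, 345 mm high at y +135 on a plate y +65 to +165 mm.
- gauze (a point): Centre of the wire gauze, 110 mm square, on a ring 118 mm wide; this point is its underside, 211 mm above the origin of the heating place. It covers the burner's final place, so a hand cannot come down upright over the burner there: push from the open side (-y) with the hand leaning back to -y.
- stop: Stop at the rails' inner end; this frame equals bay and does not tell the pad's setting. Rubber pad 44 mm wide, 4 to 16 mm above the bench, faces -y. Its setting is unreported, different each time, found by feel: the burner's centre at first touch is at y -12 to +12 mm. A spring behind it adds 2.5 N per mm, 12 mm travel; on release it may push the burner back a little, still touching: all right.
- drink_can: Metal drink can, 66 mm in diameter, 115 mm high; leave alone. Origin under its centre.
- beaker: Glass beaker, 70 mm in diameter, 90 mm high; leave alone. Origin under its centre.
- cylinder: Clear measuring cylinder, 205 mm high, tube 34 mm, foot 68 mm in diameter; leave alone. Origin under its centre.
- syringe: Plastic syringe lying flat, about 170 mm long along its x axis, 34 mm wide; leave alone. Origin under the barrel's middle.
- reagent: Amber bottle, 56 mm in diameter, 130 mm high; leave alone. Origin under its centre.
There are look-alikes about, which are no part of the job. Leave any red look-alike of the burner alone.

How it is judged (in metres and radians):
On the way, in this order (a step that is already met when the one before it is completed fails the run):
1. the burner stands upright between the guide rails, its foot well into their mouth (x of burner in the frame of bay between -0.008 and 0.008 m and angle between burner's own z axis and vertical below 0.05 rad and y of burner in the frame of bay above -0.045 m), for 0.05 s.
2. the burner, upright in the rails, is pressed on the stop with at least 4 N (x of burner in the frame of bay between -0.008 and 0.008 m and angle between burner's own z axis and vertical below 0.05 rad and contact force between burner and stop above 4 N), for 0.2 s.
At the end, for the whole second after the job is handed in: The burner stands upright (within 0.05 rad) on the bench, at rest, between the rails (within 8 mm of the centre line), still bearing on the stop's pad (over 0.2 N), its centre between 20 mm before and 22 mm past the gauze's centre along the rails (x of burner in the frame of bay between -0.008 and 0.008 m and angle between burner's own z axis and vertical below 0.05 rad and y of burner in the frame of bay between -0.02 and 0.022 m and contact force between burner and stop above 0.2 N and height (world z) of burner below 0.006 m and linear speed of burner below 0.02 m/s); the robot touches nothing.
It fails at once if the stop is pressed with more than 14 N (contact force between burner and stop above 14 N).
It fails at once if the burner tips by more than 0.2 rad (angle between burner's own z axis and vertical above 0.2 rad).
It fails at once if the burner is lifted off the bench by more than 15 mm (height (world z) of burner above 0.015 m).
It fails at once if the hand presses on the stop itself (over 3 N) or shoves the heating place (over 20 N) (contact force between the arm and stop above 3 N or contact force between the arm and bay above 20 N).
It fails at once if another thing on the bench is disturbed (moved more than 20 mm) (distance of any of drink_can, beaker, cylinder, syringe, reagent from where it was at the start of the episode above 0.02 m).
It also fails if it takes over 69 s, if anything falls off the work surface, if the arm or the gripper's body presses on something with over 40 N, if the wrist force passes 120 N, or if a joint passes its speed limit or range.

## Working session

There is one attempt and no reset: what is moved stays moved. The work goes in short steps, Python scripts to look and compute and a tool call to move; the robot and the scene stay as the last step left them, time stands still between calls to the robot, and variables do not carry over. Pictures are saved under pics/ and viewed, at most 12 in all, crops included, and the job is handed in when it is done.

Besides the shell and the picture viewer there is one more tool, called after "Call:" by a JSON object that holds its "name" and its "arguments". send_rows: Moves the arm, as the interface text tells. Its arguments: {"type":"object","properties":{"motion":{"type":"array"},"squeeze":{"type":"number"}},"required":["motion"]}

```bash
mkdir -p pics; python3 - <<'E'
from workcell import env, eyes
import cv2,numpy as np,pickle
for n in ("side","top"):
    f=eyes.grab_frame(n); pickle.dump(f,open(f"pics/{n}.pkl","wb"))
    cv2.imwrite(f"pics/{n}0.png",f["pixels"][:,:,::-1]); print(n,f["fx"],f["cx"],f["R"],f["t"])
print(env.state())
E
```

```text
side 457.66191459046604 322.1881823927573 [[ 0.86010487 -0.50976043  0.01907652]
 [-0.29344802 -0.52502362 -0.79889828]
 [ 0.41726235  0.68153833 -0.60116356]] [-481.40856744  309.39837455  649.04387005]
top 478.7306474028513 323.6281917898278 [[-0.02066084 -0.99965826 -0.01601548]
 [-0.99555399  0.02204316 -0.09157704]
 [ 0.09189878  0.01405221 -0.9956692 ]] [  73.55336068  579.22041415 1035.31517575]
{'time_s': 0.1, 'qpos': array([ 7.20204418e+01,  1.83464336e+01,  8.96982475e+01,  3.00635264e-06,
        7.20461037e+01, -1.14577684e+00]), 'qvel': array([-0.01000906, -0.12722038, -0.24514694, -0.01775904,  0.0177183 ,
       -0.02540649]), 'effort': array([-2.73782316e-04, -4.13326943e+01, -2.32505947e+01,  7.27025885e-02,
        4.22570820e-02, -6.58298700e-05]), 'ee_pos': array([166.35642947, 549.87042284, 175.82782357]), 'ee_rot': array([-1.79909233e+02, -1.81821182e-03,  1.63166216e+02]), 'force': array([ 0.41851101, -0.05834648,  0.26908017]), 'torque': array([ 0.03808259,  0.01781799, -0.00460231]), 'gripper_force': 0.0, 'gripper_width': 91.46418410516905}
```

View pics/top0.png

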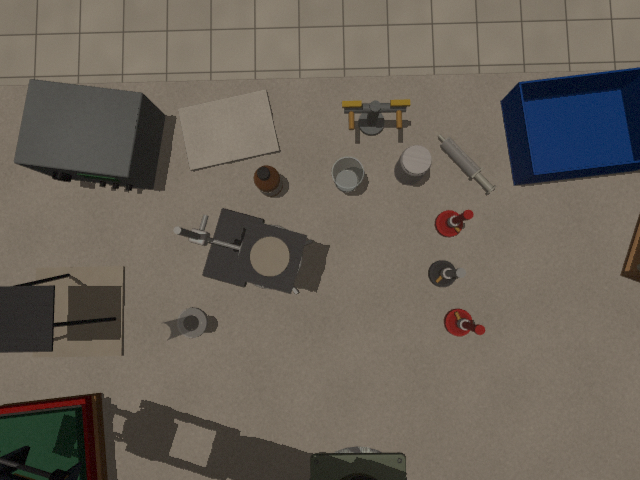

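View pics/side0.png

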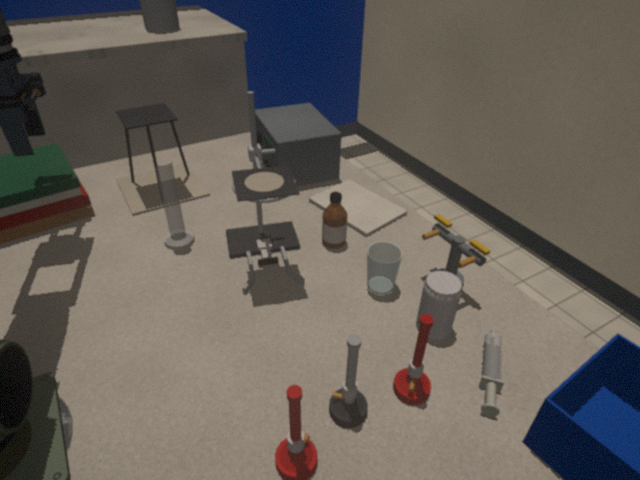

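The side view shows the gauze at (265,183), with the rails and stop below it around (266,260). There are three burners: dark steel at side (348,405) / top (443,273), red at side (412,385) / top (450,223), and red at side (296,455) / top (458,322). The dark-footed one fits the description, and an enlarged crop will confirm it.

```bash
python3 - <<'E'
import cv2,numpy as np,pickle
t=pickle.load(open("pics/top.pkl","rb"));s=pickle.load(open("pics/side.pkl","rb"))
a=t["pixels"][200:350,190:490,::-1]; b=s["pixels"][160:310,200:400,::-1]; c=s["pixels"][310:460,270:370,::-1]
g=lambda i:cv2.convertScaleAbs(cv2.resize(i,None,fx=2.6,fy=2.0,interpolation=cv2.INTER_CUBIC),alpha=1.6) 
A=cv2.resize(a,(600,300),interpolation=cv2.INTER_CUBIC);B=cv2.resize(np.hstack([b,c]),(600,300),interpolation=cv2.INTER_CUBIC)
cv2.imwrite("pics/crop1.png",cv2.convertScaleAbs(np.vstack([A,B]),alpha=1.6))
E
```

```text
(no output)
```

View pics/crop1.png

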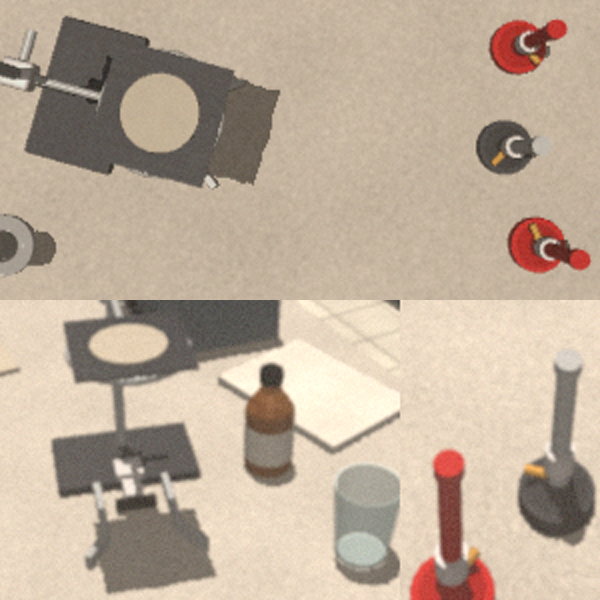

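The crop confirms it: the dark foot with grey barrel is the burner, at top (443,273). The bay's rails open toward image right (-y), turned by about 15°. Next I'll measure both.

```bash
cat > h.py <<'E'
import cv2,numpy as np,pickle
def ray(f,u,v,z):
    R=f["R"];c=-R.T@f["t"];d=R.T@np.array([(u-f["cx"])/f["fx"],(v-f["cy"])/f["fy"],1]);return c+d*(z-c[2])/d[2]
def pix(f,X):
    p=f["R"]@np.asarray(X,float)+f["t"];return p[0]/p[2]*f["fx"]+f["cx"],p[1]/p[2]*f["fy"]+f["cy"]
def cloud(f):
    d=f["depth"];v,u=np.indices(d.shape);P=np.stack([(u-f["cx"])/f["fx"]*d,(v-f["cy"])/f["fy"]*d,d],-1)-f["t"]
    W=P@f["R"];W[d==0]=np.nan;return W
E
python3 - <<'E'
from h import *
t=pickle.load(open("pics/top.pkl","rb"));s=pickle.load(open("pics/side.pkl","rb"))
for n,f in (("top",t),("side",s)):
    W=cloud(f);z=W[...,2];x0,y0=ray(t,269,257,211)[:2]
    near=np.hypot(W[...,0]-x0,W[...,1]-y0)<100
    m=near&(z>203)&(z<222);print(n,"gauze rect",m.sum(),cv2.minAreaRect(W[m][:,:2].astype(np.float32)),np.median(z[m]))
    # light disc
    hsv=cv2.cvtColor(f["pixels"],cv2.COLOR_RGB2HSV);g=f["pixels"].mean(2)
    d=((m)&(g>90)).astype(np.uint8);c=max(cv2.findContours(d,0,1)[0],key=cv2.contourArea);e=cv2.fitEllipse(c);print(" disc",e,ray(f,*e[0],213))
    # burner foot
    bu,bv=(443,273) if n=="top" else (348,405)
    k=np.zeros(g.shape,bool);k[bv-28:bv+29,bu-28:bu+29]=1
    sat=hsv[...,1]; mm=(k&(g<75)&~((sat>120)&(g>40))).astype(np.uint8)
    c=max(cv2.findContours(mm,0,1)[0],key=cv2.contourArea);e=cv2.fitEllipse(cv2.convexHull(c));print(" foot",cv2.contourArea(c),e,ray(f,*e[0],18 if n=="top" else 10))
    b=np.array(ray(f,bu,bv,10))[:2];fm=(np.hypot(W[...,0]-b[0],W[...,1]-b[1])<45)&(z>12)&(z<24);print(" foot depth",fm.sum(),cv2.minEnclosingCircle(W[fm][:,:2].astype(np.float32)),W[fm].mean(0))
    bench=near&(z<8)&(z>-8);print(" bench z",np.median(z[bench]))
W=cloud(s);z=W[...,2]
m=(np.hypot(W[...,0]-x0,W[...,1]-y0)<110)&(z>8)&(z<24)
im=np.zeros((500,500),np.uint8);P=W[m]
for p in P: cv2.circle(im,(int(250-(p[1]-y0)*2),int(250-(p[0]-x0)*2)),2,255,-1)
cv2.imwrite("pics/rail.png",im);print(x0,y0)
print("rest",[(round(ray(t,u,v,60)[0]),round(ray(t,u,v,60)[1])) for u,v in ((450,223),(458,322),(416,160),(348,175),(192,322),(267,180),(465,165))])
E
```

```text
top gauze rect 1971 ((532.7118530273438, 177.0701904296875), (158.97079467773438, 116.41614532470703), 69.85613250732422) 220.7653090788214
 disc ((229.08175659179688, 244.95489501953125), (3.3736023902893066, 26.69361114501953), 106.13446044921875) [547.81134975 232.07417194 213.        ]
 foot 569.0 ((442.2691650390625, 273.34478759765625), (26.449512481689453, 29.980728149414062), 101.61476135253906) [ 489.00862331 -199.48325718   18.        ]
 foot depth 354 ((489.2200012207031, -199.3331298828125), 30.12559700012207) [ 489.56929131 -195.18302796   19.40222518]
 bench z 0.36453313601455467
side gauze rect 741 ((528.4576416015625, 176.61849975585938), (154.80291748046875, 115.07683563232422), 77.1806640625) 221.263030175548
 disc ((257.99462890625, 163.01583862304688), (3.3726229667663574, 9.605381965637207), 164.6042938232422) [551.52789969 247.20306021 213.        ]
 foot 1105.0 ((347.8770751953125, 404.1162414550781), (37.63998794555664, 55.545814514160156), 172.8587646484375) [ 491.62612367 -193.3815734    10.        ]
 foot depth 691 ((488.9524841308594, -197.2960205078125), 30.905954360961914) [ 484.10082277 -206.2732389    19.15470368]
 bench z 0.9984867123865521
524.2808129043019 159.31714458574373
rest [(596, -211), (386, -218), (735, -144), (706, 5), (397, 344), (699, 182), (722, -249)]
```

View pics/rail.png

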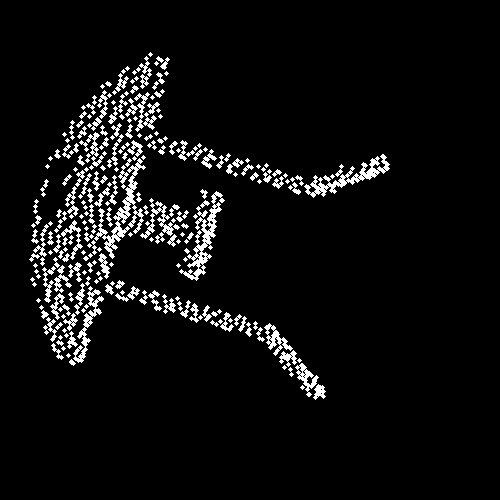

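The rail map shows both rails: upper (160,145)→(310,188), lower (110,288)→(268,328), with the flares beyond and the stop pad between them at (205,235). I'll fit lines to them.

```bash
python3 - <<'E'
from h import *
from scipy.optimize import least_squares
s=pickle.load(open("pics/side.pkl","rb"));t=pickle.load(open("pics/top.pkl","rb"));x0,y0=524.281,159.317
W=cloud(s);z=W[...,2]
m=(np.hypot(W[...,0]-x0,W[...,1]-y0)<110)&(z>8)&(z<24);P=W[m][:,:2]
c=250-(P[:,1]-y0)*2;r=250-(P[:,0]-x0)*2
up=(c>165)&(c<390)&(r<195+(c>250)*5)&(r<(0.3*c+115))
lo=(c>125)&(r>282)
def dev(p,Q):
    a=p[2];u=np.array([-np.sin(a),np.cos(a)]);x=np.array([np.cos(a),np.sin(a)])  # bay y, bay x
    d=Q-p[:2];X=abs(d@x);Y=d@u
    d1=X-38; d2=((X-38)*33+(Y+20)*26)/np.hypot(33,26)
    return np.where(Y>-20,d1,d2)
Q=np.vstack([P[up],P[lo]])
best=min((least_squares(dev,[x0,y0,np.radians(a)],args=(Q,),loss="soft_l1") for a in (5,15,-15)),key=lambda q:q.cost)
p=best.x;print(up.sum(),lo.sum(),p[:2],np.degrees(p[2]),np.sqrt(np.median(best.fun**2)))
a=p[2];x=np.array([np.cos(a),np.sin(a)]);u=np.array([-np.sin(a),np.cos(a)])
for k,n in ((up,"up"),(lo,"lo")):
    d=P[k]-p[:2];X=d@x;Y=d@u;st=Y>-15;print(n,X[st].mean(),Y.min(),Y.max(),np.degrees(np.polyfit(Y[st],X[st],1)[0]))
pd=(c>175)&(c<225)&(r>190)&(r<280);d=P[pd]-p[:2];print("pad Y low pct",np.percentile(d@u,[2,10,50]),(d@x).min(),(d@x).max())
for b in ([489,-198.5],):
    d=np.array(b)-p[:2];print("burner in bay",d@x,d@u)
print("gauze top px",pix(t,[*p[:2],211]),pix(s,[*p[:2],211]))
E
```

```text
197 181 [523.04542497 153.77356173] -16.30534219070522 1.9673945935586095
up 39.154112101022626 -48.62154294114454 72.35573908884302 8.408440279340335
lo -37.835870247627454 -50.23918056815361 57.961701796350845 -0.2597059827886833
pad Y low pct [25.2419995  26.32563121 29.47649171] -21.795678148816336 22.11997998129877
burner in bay 66.22689815977684 -347.66327274908116
gauze top px (np.float64(272.03240200608883), np.float64(257.61068411155657)) (np.float64(264.849862140586), np.float64(188.29400667749817))
```

```bash
python3 - <<'E'
from h import *
s=pickle.load(open("pics/side.pkl","rb"));t=pickle.load(open("pics/top.pkl","rb"))
for f,(u,v) in ((t,(269,257)),(s,(265,183))):
    g=cv2.cvtColor(f["pixels"],cv2.COLOR_RGB2GRAY);g=cv2.GaussianBlur(g,(3,3),0)
    w=g[v-27:v+28,u-27:u+28];th=(float(g[v,u])+np.percentile(w,10))/2
    n,l=cv2.connectedComponents((g>th).astype(np.uint8));c=max(cv2.findContours((l==l[v,u]).astype(np.uint8),0,1)[0],key=cv2.contourArea)
    e=cv2.fitEllipse(c);print(e,ray(f,*e[0],213))
W=cloud(s);z=W[...,2];m=(z>8)&(z<24);P=W[m][:,:2]
a=np.radians(-16.3)
for it in range(6):
    if it==0:o=np.array([523.5,156.])
    x=np.array([np.cos(a),np.sin(a)]);u=np.array([-np.sin(a),np.cos(a)])
    d=P-o;X=d@x;Y=d@u;sl=[];off=[]
    for sg in (1,-1):
        k=(abs(X*sg-38)<9)&(Y>-17)&(Y<50);q=np.polyfit(Y[k],X[k],1);sl.append(q[0]);off.append(q[1]);
    print(k.sum(),np.degrees(sl),off,np.degrees(a),o)
    a-=np.mean(sl);o=o+x*np.mean(off)
fl=(abs(X)>50)&(abs(X)<70)&(Y<-30)&(Y>-80);print("flare",np.percentile(Y[fl],[1,5]),X[fl].min(),X[fl].max())
E
```

```text
((269.2879333496094, 255.97386169433594), (38.519161224365234, 38.869422912597656), 24.6298828125) [526.04788554 158.51278432 213.        ]
((263.5696716308594, 181.39407348632812), (19.211437225341797, 38.861244201660156), 87.5594253540039) [530.31108939 174.807282   213.        ]
82 [ 0.67252423 -0.31972   ] [np.float64(37.53391739909828), np.float64(-37.56049176185493)] -16.3 [523.5 156. ]
82 [ 0.49901399 -0.4932201 ] [np.float64(37.54518502202638), np.float64(-37.5488119597039)] -16.476402112103116 [523.48724689 156.00372927]
82 [ 0.49616462 -0.49606945] [np.float64(37.546968197794435), np.float64(-37.54702776053651)] -16.47929905757835 [523.48550789 156.00424361]
82 [ 0.49611782 -0.49611625] [np.float64(37.54699748236148), np.float64(-37.54699846070941)] -16.479346641359722 [523.48547933 156.00425205]
82 [ 0.49611705 -0.49611702] [np.float64(37.54699796337545), np.float64(-37.54699797944524)] -16.479347422947225 [523.48547886 156.00425219]
82 [ 0.49611704 -0.49611703] [np.float64(37.54699797127627), np.float64(-37.54699797154032)] -16.479347435785197 [523.48547886 156.0042522 ]
flare [-52.04689745 -50.739369  ] -61.59425774617313 63.388632775371306
```

Call:
{"name": "send_rows", "arguments": {"motion": [[0,0,0.15,0,0,0,-0.21],[0,0,0.3,0,0,0,-0.21],[0,-0.1,0.3,0,0,0,-0.21],[0.33,-0.98,0.3,0,0,-0.75,-0.21],[0.33,-0.98,0.3,0,0,-0.75,-0.21],[0.33,-0.98,0.3,0,0,-0.75,-0.21],[0.33,-0.98,0.3,0,0,-0.75,-0.21],[0.33,-0.98,0.3,0,0,-0.75,-0.21],[0.33,-0.98,0.3,0,0,-0.75,-0.21],[0.33,-0.98,0.3,0,0,-0.75,-0.21],[0.33,-0.98,0.3,0,0,-0.75,-0.21],[0.33,-0.98,0.3,0,0,-0.75,-0.21],[0.33,-0.98,0.3,0,0,-0.75,-0.21],[0.33,-0.98,0.3,0,0,-0.75,-0.21]]}}

```text
time_s: 1.85
ee_pos: [331.2, 61.3, 326.5]
ee_rot: [-180.0, -0.0, 118.3]
force: [0.4, 0.6, -0.7]
gripper_width: 36.5
gripper_force: 0.0
```

```bash
python3 - <<'E'
from h import *
for n in ("top","side"):
    f=pickle.load(open(f"pics/{n}.pkl","rb"));W=cloud(f);z=W[...,2]
    for c in ((596,-211),(386,-218),(489,-198)):
        r=np.hypot(W[...,0]-c[0],W[...,1]-c[1])<55
        a=r&(z>11)&(z<26);b=r&(z>75)&(z<155)
        print(n,cv2.minEnclosingCircle(W[a][:,:2].astype(np.float32)),"barrel",np.round([W[b][:,0].min(),W[b][:,0].max(),*np.median(W[b][:,:2],0)],1),b.sum(), "top z",np.nanmax(np.where(r,z,np.nan)).round())
E
```

```text
top ((600.4061889648438, -218.79150390625), 30.068445205688477) barrel [ 592.7  606.1  597.3 -212.9] 74 top z 172.0
top ((381.1045227050781, -230.05792236328125), 30.236684799194336) barrel [ 375.   389.   383.6 -223.8] 80 top z 170.0
top ((489.2200012207031, -199.3331298828125), 30.12559700012207) barrel [ 482.6  496.4  488.9 -193.2] 64 top z 172.0
side ((600.2390747070312, -217.30712890625), 30.345794677734375) barrel [ 592.   605.7  595.4 -221. ] 373 top z 170.0
side ((381.2362365722656, -228.15750122070312), 30.272674560546875) barrel [ 373.7  388.1  378.3 -234. ] 405 top z 170.0
side ((488.9524841308594, -197.2960205078125), 30.905954360961914) barrel [ 481.2  494.9  484.9 -202.8] 372 top z 169.0
```

```bash
python3 -c "
from scipy.spatial.transform import Rotation as R
q=R.from_euler('x',22,degrees=True)*R.from_euler('z',-28.17,degrees=True);print(q.as_rotvec(degrees=True)/60)
A=q*R.from_euler('z',118.17,degrees=True)*R.from_euler('x',180,degrees=True);print(A.as_euler('xyz',degrees=True),A.as_matrix())"
```

```text
[ 0.35921452  0.09012848 -0.46367084]
[180. -22.  90.] [[ 8.67361738e-17  1.00000000e+00  1.66533454e-16]
 [ 9.27183855e-01 -1.35308431e-16  3.74606593e-01]
 [ 3.74606593e-01  8.32667268e-17 -9.27183855e-01]]
```

Call:
{"name": "send_rows", "arguments": {"motion": [[0.317,-0.72,0,0.361,0.09,-0.462,-0.21],[0.317,-0.72,0,0.361,0.09,-0.462,-0.21],[0.317,-0.72,0,0.361,0.09,-0.462,-0.21],[0.317,-0.72,0,0.361,0.09,-0.462,-0.21],[0.317,-0.72,0,0.361,0.09,-0.462,-0.21],[0.317,-0.72,0,0.361,0.09,-0.462,-0.21],[0.317,-0.72,0,0.361,0.09,-0.462,-0.21],[0.317,-0.72,0,0.361,0.09,-0.462,-0.21],[0.317,-0.72,0,0.361,0.09,-0.462,-0.21],[0.317,-0.72,0,0.361,0.09,-0.462,-0.21]]}}

```text
time_s: 3.1
ee_pos: [489.9, -298.0, 327.4]
ee_rot: [179.9, -22.1, 90.2]
force: [-0.3, -0.0, 0.7]
gripper_width: 36.0
gripper_force: 0.0
```

Call:
{"name": "send_rows", "arguments": {"motion": [[0,0,-0.12,0,0,0,-0.21],[0,0,-0.24,0,0,0,-0.21],[0,0,-0.36,0,0,0,-0.21],[0,0,-0.46,0,0,0,-0.21],[0,0,-0.54,0,0,0,-0.21],[0,0,-0.59,0,0,0,-0.21],[0,0,-0.615,0,0,0,-0.21],[0,0,-0.63,0,0,0,-0.21],[0,0,-0.63,0,0,0,-0.21],[0,0,-0.63,0,0,0,-0.21]]}}

```text
time_s: 4.35
ee_pos: [490.6, -300.0, 12.6]
ee_rot: [179.8, -22.0, 90.1]
force: [-0.0, -0.7, 0.6]
gripper_width: 36.2
gripper_force: 0.0
```

```bash
python3 - <<'E'
from h import *
from workcell import env,eyes
s=eyes.grab_frame("side");t=eyes.grab_frame("top")
A=cv2.resize(s["pixels"][240:480,180:480,::-1],(800,600)[:1]+(600,)) if 0 else s["pixels"][:,:,::-1]
B=t["pixels"][150:390,330:570,::-1];B=cv2.resize(B,(400,400));A=cv2.resize(A[180:480,200:500],(400,400))
cv2.imwrite("pics/st.png",cv2.convertScaleAbs(np.hstack([A,B]),alpha=1.6));print(env.state()["ee_pos"],env.state()["force"])
E
```

```text
[ 490.43069276 -300.02090656   12.37918492] [ 0.07642945  0.44098442 -0.0070658 ]
```

View pics/st.png

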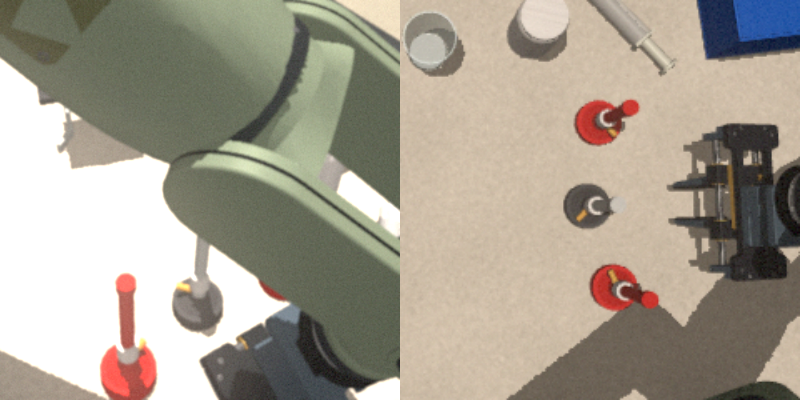

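The side crop shows the dark burner ahead of the lowered hand. The top crop shows the fingers at (690,200), in line with the dark foot at (587,205), and the hand narrower than the gap between the red ones at (600,122) and (615,287). I'll advance and start pushing.

Call:
{"name": "send_rows", "arguments": {"motion": [[0,0.04,-0.007,0,0,0,-0.21],[0,0.08,-0.007,0,0,0,-0.21],[0,0.105,-0.007,0,0,0,-0.21],[0,0.115,-0.007,0,0,0,-0.21],[0,0.125,-0.007,0,0,0,-0.21],[0,0.135,-0.007,0,0,0,-0.21],[0,0.145,-0.007,0,0,0,-0.21],[0,0.155,-0.007,0,0,0,-0.21],[0,0.165,-0.007,0,0,0,-0.21],[0,0.18,-0.007,0,0,0,-0.21],[0,0.195,-0.007,0,0,0,-0.21],[0,0.21,-0.007,0,0,0,-0.21]]}}

```text
time_s: 5.95
ee_pos: [490.0, -194.0, 8.1]
ee_rot: [179.9, -22.1, 90.1]
force: [-1.2, 0.4, -0.3]
gripper_width: 36.2
gripper_force: 0.0
```

```bash
cat >> h.py <<'E'
def foot(c,names=("top","side"),R=60):
    from workcell import eyes
    for n in names:
        f=eyes.grab_frame(n);W=cloud(f);z=W[...,2];r=np.hypot(W[...,0]-c[0],W[...,1]-c[1])<R
        g=f["pixels"].mean(2);a=r&(z>11)&(z<26);b=r&(z>100)&(z<160)
        pickle.dump(f,open(f"pics/{n}_l.pkl","wb"))
        print(n,cv2.minEnclosingCircle(W[a][:,:2].astype(np.float32)),a.sum(),"barrel",np.round(np.median(W[b],0),1),b.sum())
E
python3 - <<'E'
from h import *
from workcell import env,eyes
print(env.state()["ee_pos"],env.state()["force"])
foot((490,-155),R=38)
t=pickle.load(open("pics/top_l.pkl","rb"));s=pickle.load(open("pics/side_l.pkl","rb"))
cv2.imwrite("pics/p2.png",cv2.convertScaleAbs(np.hstack([cv2.resize(s["pixels"][180:480,200:500,::-1],(400,400)),cv2.resize(t["pixels"][150:390,330:570,::-1],(400,400))]),alpha=1.6))
E
```

```text
[ 490.0020594  -194.02414679    8.11939017] [-1.24005446  0.4047305  -0.28907903]
top ((489.034912109375, -182.56703186035156), 23.21047019958496) 154 barrel [ 488.9 -192.4  128.8] 24
side ((0.0, 0.0), 0.0) 0 barrel [nan nan nan] 0
  return _methods._mean(a, axis=axis, dtype=dtype,
  ret = um.true_divide(
```

View pics/p2.png

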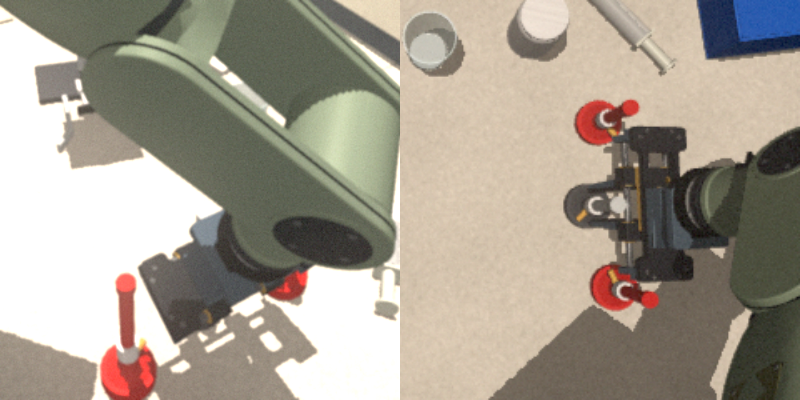

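```bash
python3 - <<'E'
from h import *
from workcell import env,eyes
t=pickle.load(open("pics/top_l.pkl","rb"));t0=pickle.load(open("pics/top.pkl","rb"))
st=env.state();print(st["ee_pos"],st["ee_rot"],st["qpos"])
f=eyes.grab_frame("wrist")
a=cv2.resize(t["pixels"][240:310,420:490,::-1],(400,400),interpolation=cv2.INTER_CUBIC)
cv2.imwrite("pics/p3.png",cv2.convertScaleAbs(np.hstack([a,cv2.resize(f["pixels"][:,80:560,::-1],(400,400))]),alpha=2))
W=cloud(t);z=W[...,2]
for x in (470,475,480,489,500,505,510):
    k=(abs(W[...,0]-x)<2)&(W[...,1]>-240)&(W[...,1]<-150);p=W[k];o=np.argsort(p[:,1]);print(x,[(int(a),int(b)) for a,b in p[o][:,1:]][::3])
E
```

```text
[ 489.78373243 -193.64436791    8.1339135 ] [179.96677605 -22.13011863  90.14266795] [-35.40970291  30.3779019  101.50171969  20.16256979  62.89288044
 -47.14027785]
470 [(-239, 88), (-239, 179), (-239, 214), (-238, 171), (-235, 172), (-234, 164), (-234, 166), (-232, 165), (-230, 163), (-230, 166), (-229, -1), (-228, 158), (-227, 155), (-226, 152), (-226, 141), (-223, 144), (-220, 97), (-219, 19), (-218, 105), (-216, 146), (-215, 107), (-214, 103), (-214, 90), (-213, 94), (-211, 145), (-210, 90), (-209, 16), (-208, 88), (-206, 79), (-204, 72), (-202, 72), (-200, 17), (-198, 61), (-197, 57), (-195, 55), (-194, 51), (-185, 36), (-183, 16), (-180, 16), (-178, 7), (-177, 2), (-175, -1), (-171, -3), (-169, -2), (-164, -3), (-159, 0), (-157, 1), (-152, 1), (-150, 2)]
475 [(-239, 1), (-239, 186), (-239, 181), (-237, 0), (-237, 180), (-236, 178), (-234, 3), (-233, 0), (-233, 169), (-231, -1), (-231, 1), (-229, 157), (-228, 154), (-225, 15), (-221, 21), (-220, 19), (-218, 142), (-216, 143), (-214, 141), (-213, 139), (-212, 24), (-208, 23), (-206, 22), (-201, 21), (-198, 25), (-194, 24), (-190
[... 1853 characters left out ...]
, (-191, 23), (-189, 24), (-185, 20), (-183, 20), (-179, 18), (-177, 18), (-175, 17), (-173, 6), (-169, 2), (-167, 0), (-163, -2), (-160, 2), (-157, -2), (-154, 0)]
510 [(-239, 162), (-237, 160), (-236, 91), (-234, 166), (-231, 47), (-230, 160), (-228, 154), (-228, 154), (-226, 147), (-224, 96), (-222, 57), (-221, 150), (-220, 99), (-218, 98), (-215, 99), (-215, 152), (-214, 142), (-212, 64), (-211, 100), (-210, 88), (-209, 92), (-208, 80), (-207, 76), (-205, 76), (-203, 73), (-201, 67), (-200, 60), (-199, 55), (-199, 21), (-197, 18), (-195, 53), (-192, 19), (-189, 23), (-184, 16), (-179, 0), (-176, 0), (-174, 0), (-170, -1), (-168, -1), (-163, 0), (-160, 1), (-156, 0), (-153, 2), (-150, 0)]
```

View pics/p3.png

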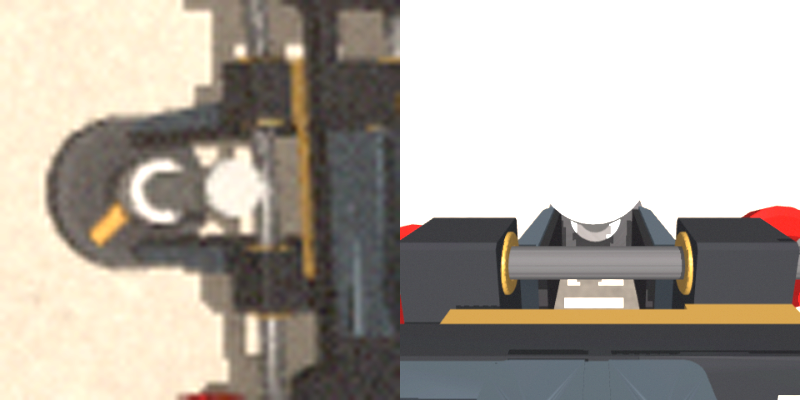

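The crop shows the finger tips lying over the foot, in the band between rows 105 and 268, with the foot unmoved. So the real tips must sit higher than the TCP reading. I'll back off and measure the tip height.

Call:
{"name": "send_rows", "arguments": {"motion": [[0,-0.03,0,0,0,0,-0.21],[0,-0.07,0,0,0,0,-0.21],[0,-0.11,0,0,0,0,-0.21],[0,-0.14,0,0,0,0,-0.21],[0,-0.14,0,0,0,0,-0.21],[0,-0.14,0,0,0,0,-0.21]]}}

```text
time_s: 6.85
ee_pos: [489.8, -264.2, 8.0]
ee_rot: [180.0, -22.2, 90.1]
force: [0.2, 0.1, -0.7]
gripper_width: 35.5
gripper_force: 0.0
```

```bash
python3 - <<'E'
from h import *
from scipy.spatial.transform import Rotation as Ro
from workcell import env,eyes
st=env.state();print(st["ee_pos"],st["force"])
t=eyes.grab_frame("top");f=eyes.grab_frame("wrist")
R=Ro.from_euler("xyz",st["ee_rot"],degrees=True).as_matrix()
W=cloud(t);L=(W-st["ee_pos"])@R
# finger points in tool coords: along closing |y| 18..32
k=(abs(L[...,1])>14)&(abs(L[...,1])<34)&(L[...,2]>-70)&(L[...,2]<30)&(abs(L[...,0])<40)&(W[...,2]>5)
p=L[k];o=np.argsort(-p[:,2]);print("top: tool x,y,z",np.round(p[o][:50:2]).astype(int).tolist())
d=f["depth"];v,u=np.indices(d.shape);P=np.stack([(u-f["cx"])/f["fx"]*d,(v-f["cy"])/f["fy"]*d,d,np.ones_like(d)],-1)@f["T_tool_cam"].T
P=P[...,:3];k=(d>0)&(abs(P[...,1])<34)&(abs(P[...,0])<40)&(P[...,2]>-60)&(P[...,2]<25)
p=P[k];print("wrist",k.sum());w=p@R.T+st["ee_pos"]
if k.sum():
    for z in range(-60,25,5):
        q=p[(p[:,2]>=z)&(p[:,2]<z+5)];print(z,len(q),np.round([q.min(0),q.max(0)]).tolist() if len(q) else "")
W2=W;k=(np.hypot(W[...,0]-489,W[...,1]+199)<38)&(W[...,2]>12)&(W[...,2]<26);print("foot",cv2.minEnclosingCircle(W[k][:,:2].astype(np.float32)))
E
```

```text
[ 489.7519771  -264.24335206    7.96361337] [ 0.18500411  0.08300227 -0.67836182]
top: tool x,y,z [[40, -29, 19], [16, 33, 9], [39, -16, 8], [4, 17, 5], [-15, -17, -3], [-22, -33, -6], [13, -19, -37], [14, 24, -39], [14, 20, -41], [14, -25, -41], [14, -23, -42], [15, -21, -43], [14, -21, -45], [17, -19, -45], [14, -19, -45], [15, -25, -46], [13, -21, -47], [16, -27, -47], [13, 26, -48], [15, -19, -49], [17, -27, -51], [16, 24, -51], [17, -23, -51], [14, -23, -51], [14, 23, -52]]
wrist 13715
-60 339 [[-15.0, -28.0, -60.0], [19.0, 28.0, -55.0]]
-55 295 [[-15.0, -27.0, -55.0], [19.0, 27.0, -50.0]]
-50 266 [[1.0, -27.0, -50.0], [19.0, 27.0, -45.0]]
-45 253 [[-1.0, -27.0, -45.0], [19.0, 27.0, -40.0]]
-40 127 [[1.0, -24.0, -40.0], [19.0, 24.0, -36.0]]
-35 0 
-30 0 
-25 0 
-20 0 
-15 0 
-10 363 [[-40.0, -23.0, -9.0], [-37.0, 23.0, -6.0]]
-5 10 [[-18.0, -22.0, -1.0], [-15.0, 18.0, -0.0]]
0 1670 [[-19.0, -22.0, 0.0], [40.0, 22.0, 5.0]]
5 2297 [[-13.0, -34.0, 5.0], [40.0, 34.0, 10.0]]
10 3040 [[-1.0, -34.0, 10.0], [40.0, 34.0, 15.0]]
15 3028 [[12.0, -34.0, 15.0], [40.0, 34.0, 20.0]]
20 2027 [[23.0, -34.0, 20.0], [40.0, 34.0, 25.0]]
foot ((488.9877624511719, -199.90223693847656), 30.32451629638672)
```

Call:
{"name": "send_rows", "arguments": {"motion": [[0,0,0.04,0,0,0,-0.21],[0,0,0.04,0,0,0,-1],[0,0,0.04,0,0,0,-1],[0,0,0.04,0,0,0,-1],[0,0,0.04,0,0,0,-1],[0,0,0.04,0,0,0,-1],[0,0,0.04,0,0,0,-1]]}}

```text
time_s: 7.82
ee_pos: [490.0, -264.6, 28.0]
ee_rot: [179.9, -22.1, 90.1]
force: [-0.1, 0.4, -0.4]
gripper_width: 0.5
gripper_force: 0.0
```

```bash
cat > tip.py <<'E'
from h import *
from scipy.spatial.transform import Rotation as Ro
from workcell import env,eyes
st=env.state();print(st["ee_pos"],st["gripper_width"])
f=eyes.grab_frame("wrist");t=eyes.grab_frame("top")
R=Ro.from_euler("xyz",st["ee_rot"],degrees=True).as_matrix()
d=f["depth"];v,u=np.indices(d.shape);P=(np.stack([(u-f["cx"])/f["fx"]*d,(v-f["cy"])/f["fy"]*d,d,np.ones_like(d)],-1)@f["T_tool_cam"].T)[...,:3]
w=P@R.T+st["ee_pos"]
for n,L,Z in (("wrist",P,w[...,2]),("top",(cloud(t)-st["ee_pos"])@R,cloud(t)[...,2])):
  for z in range(-50,12,5):
    k=(abs(L[...,1])<40)&(abs(L[...,0])<24)&(L[...,2]>=z)&(L[...,2]<z+5)&(Z>8);q=L[k];print(n,z,len(q),np.round([q.min(0),q.max(0)]).astype(int).tolist() if len(q) else "")
cv2.imwrite("pics/tip.png",cv2.convertScaleAbs(np.hstack([cv2.resize(f["pixels"][:,80:560,::-1],(400,400)),cv2.resize(t["pixels"][230:320,425:515,::-1],(400,400))]),alpha=2))
E
python3 tip.py
```

```text
[ 490.00610597 -264.61134782   27.99722972] 0.49269015019602225
wrist -50 165 [[17, -10, -50], [19, 9, -45]]
wrist -45 133 [[16, -9, -45], [19, 8, -40]]
wrist -40 64 [[15, -6, -40], [19, 6, -36]]
wrist -35 0 
wrist -30 0 
wrist -25 0 
wrist -20 0 
wrist -15 0 
wrist -10 0 
wrist -5 0 
wrist 0 0 
wrist 5 0 
wrist 10 0 
top -50 13 [[14, -9, -50], [17, 8, -45]]
top -45 10 [[12, -8, -44], [17, 6, -40]]
top -40 2 [[14, -4, -38], [16, 4, -37]]
top -35 0 
top -30 0 
top -25 0 
top -20 0 
top -15 0 
top -10 0 
top -5 0 
top 0 0 
top 5 0 
top 10 0
```

View pics/tip.png

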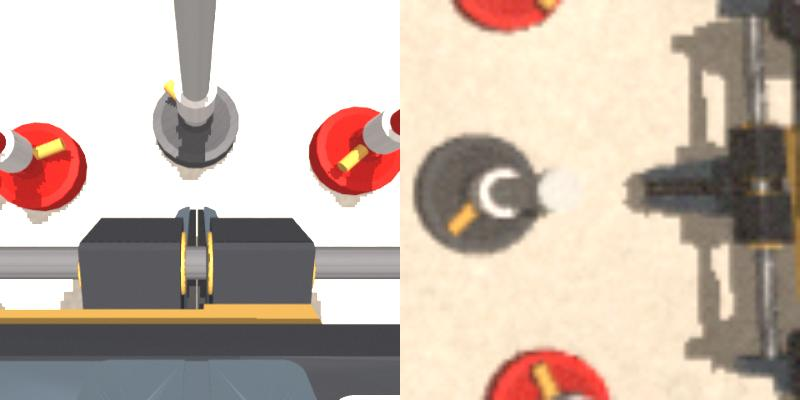

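```bash
python3 - <<'E'
from h import *
from scipy.spatial.transform import Rotation as Ro
from workcell import env,eyes
st=env.state();R=Ro.from_euler("xyz",st["ee_rot"],degrees=True).as_matrix()
t=eyes.grab_frame("top");W=cloud(t);L=(W-st["ee_pos"])@R
for v in (271,273,274):
    for u in range(474,492): print(u,v,np.round(W[v,u,1:]).tolist(),np.round(L[v,u]).tolist(),t["pixels"][v,u].tolist()) if v==273 else 0
for n,p in (("tcp",[0,0,0]),("front",[16,0,0]),("low",[-16,0,0]),("f-19",[16,0,-19]),("f-37",[16,0,-37])): print(n,pix(t,st["ee_pos"]+R@np.array(p)))
s=eyes.grab_frame("side");W=cloud(s);L=(W-st["ee_pos"])@R
k=(abs(L[...,1])<12)&(abs(L[...,0])<20)&(L[...,2]>-60)&(L[...,2]<10)&(W[...,2]>6);print("side",k.sum(),np.round(L[k][np.argsort(-L[k][:,2])][:30:2]).tolist())
E
```

```text
474 273 [-275.0, -0.0] [-20.0, -2.0, 23.0] [127, 118, 104]
475 273 [-278.0, -2.0] [-24.0, -2.0, 23.0] [131, 121, 105]
476 273 [-280.0, -4.0] [-27.0, -2.0, 24.0] [83, 73, 66]
477 273 [-280.0, 4.0] [-24.0, -2.0, 17.0] [72, 66, 58]
478 273 [-282.0, 4.0] [-26.0, -2.0, 16.0] [69, 62, 55]
479 273 [-284.0, 5.0] [-27.0, -2.0, 14.0] [71, 67, 58]
480 273 [-266.0, 72.0] [15.0, -2.0, -41.0] [39, 36, 32]
481 273 [-267.0, 75.0] [15.0, -2.0, -44.0] [33, 32, 29]
482 273 [-269.0, 77.0] [15.0, -2.0, -47.0] [38, 31, 32]
483 273 [-270.0, 78.0] [14.0, -2.0, -48.0] [40, 33, 34]
484 273 [-271.0, 83.0] [15.0, -2.0, -53.0] [32, 28, 28]
485 273 [-274.0, 81.0] [12.0, -2.0, -52.0] [33, 30, 26]
486 273 [-272.0, 92.0] [17.0, -3.0, -62.0] [34, 34, 27]
487 273 [-274.0, 92.0] [15.0, -3.0, -63.0] [30, 26, 22]
488 273 [-276.0, 93.0] [14.0, -3.0, -65.0] [33, 32, 30]
489 273 [-277.0, 95.0] [14.0, -3.0, -67.0] [34, 33, 32]
490 273 [-277.0, 101.0] [16.0, -3.0, -72.0] [37, 34, 33]
491 273 [-279.0, 103.0] [15.0, -3.0, -74.0] [32, 31, 25]
tcp (np.float64(473.14221398599375), np.float64(272.2046145120544))
front (np.float64(467.1257201283157), np.float64(272.3239545530041))
low (np.float64(479.0926554395626), np.float64(272.0865846522165))
f-19 (np.float64(472.79833561158694), np.float64(272.1538881212234))
f-37 (np.float64(478.35530632712874), np.float64(271.98728874851986))
side 0 []
```

Call:
{"name": "send_rows", "arguments": {"motion": [[0,0,-0.03,0,0,0,-0.21],[0,0,-0.05,0,0,0,-0.21],[0,0,-0.07,0,0,0,-0.21],[0,0,-0.08,0,0,0,-0.21],[0,0,-0.09,0,0,0,-0.21],[0,0,-0.096,0,0,0,-0.21],[0,0,-0.096,0,0,0,-0.21]]}}

```text
time_s: 8.9
ee_pos: [490.0, -264.6, -20.0]
ee_rot: [179.9, -22.1, 90.1]
force: [0.6, 1.0, 0.9]
gripper_width: 36.0
gripper_force: 0.0
```

```bash
python3 - <<'E'
from workcell import env
print(env.grip_depth,[a for a in dir(env) if a[0]!="_"])
E
python3 tip.py
```

```text
18.8 ['Unreachable', 'grip_depth', 'job_done', 'state']
[ 489.99049327 -264.60114696  -19.99573397] 36.02439075051457
wrist -50 256 [[0, -27, -50], [19, 27, -45]]
wrist -45 251 [[-1, -27, -45], [19, 27, -40]]
wrist -40 125 [[-2, -24, -40], [19, 25, -36]]
wrist -35 0 
wrist -30 0 
wrist -25 0 
wrist -20 0 
wrist -15 0 
wrist -10 0 
wrist -5 0 
wrist 0 0 
wrist 5 0 
wrist 10 0 
top -50 15 [[12, -26, -49], [18, 27, -45]]
top -45 10 [[13, -26, -45], [18, 23, -40]]
top -40 3 [[5, 18, -40], [12, 18, -38]]
top -35 0 
top -30 0 
top -25 0 
top -20 0 
top -15 0 
top -10 0 
top -5 0 
top 0 0 
top 5 0 
top 10 0
```

Confirmed: the real finger tips end about 36.5 mm behind the reported TCP, since at a reported z of -20 there is no bench contact. From here on I take the true tip as ee + (0, -13.7, +33.8) at this lean.

Call:
{"name": "send_rows", "arguments": {"motion": [[0,0.03,-0.005,0,0,0,-0.21],[0,0.06,-0.01,0,0,0,-0.21],[0,0.07,-0.01,0,0,0,-0.21],[0,0.08,-0.01,0,0,0,-0.21],[0,0.09,-0.01,0,0,0,-0.21],[0,0.1,-0.01,0,0,0,-0.21],[0,0.11,-0.01,0,0,0,-0.21],[0,0.12,-0.01,0,0,0,-0.21]]}}

```text
time_s: 10.0
ee_pos: [490.2, -204.6, -24.9]
ee_rot: [179.9, -22.1, 90.1]
force: [0.9, -1.9, 0.8]
gripper_width: 36.3
gripper_force: 0.9
```

```bash
cat > b.py <<'E'
import sys
from h import *
from workcell import env
st=env.state();print(st["ee_pos"].round(1),st["force"].round(2))
x,y,yaw=map(float,sys.argv[1:4]);foot((x,y),("top",),R=37)
t=pickle.load(open("pics/top_l.pkl","rb"));W=cloud(t);z=W[...,2]
k=(np.hypot(W[...,0]-x,W[...,1]-y)<50)&(z>12)&(z<25)
q=W[k];a=np.radians(yaw);d=np.array([np.cos(a),np.sin(a)]);n=np.array([-d[1],d[0]])
print("front edge along push",np.percentile((q[:,:2]-[x,y])@d,97).round(1),"lateral range",np.percentile((q[:,:2]-[x,y])@n,[2,98]).round(1))
k=(np.hypot(W[...,0]-x,W[...,1]-y)<30)&(z>158)&(z<176);print("barrel top",np.median(W[k],0).round(1),k.sum())
E
python3 b.py 489 -178 90
```

```text
[ 490.2 -204.6  -24.9] [ 0.92 -1.94  0.83]
top ((489.0789794921875, -184.39328002929688), 31.915983200073242) 396 barrel [ 489.2 -176.   126.4] 47
front edge along push 23.2 lateral range [-27.9  26.2]
barrel top [ 490.3 -181.7  167.2] 88
```

Call:
{"name": "send_rows", "arguments": {"motion": [[0,0.015,0,0,0,0,-0.21],[0,0.035,0,0,0,0,-0.21],[0,0.055,0,0,0,0,-0.21],[0,0.075,0,0,0,0,-0.21],[0,0.095,0,0,0,0,-0.21],[0,0.115,0,0,0,0,-0.21],[0,0.135,0,0,0,0,-0.21],[0,0.155,0,0,0,0,-0.21],[0,0.175,0,0,0,0,-0.21],[0,0.195,0,0,0,0,-0.21],[0,0.215,0,0,0,0,-0.21],[0,0.235,0,0,0,0,-0.21],[0,0.255,0,0,0,0,-0.21],[0,0.275,0,0,0,0,-0.21],[0,0.285,0,0,0,0,-0.21],[0,0.29,0,0,0,0,-0.21]]}}

```text
time_s: 12.05
ee_pos: [490.0, -59.3, -25.0]
ee_rot: [179.9, -22.1, 90.1]
force: [0.0, -2.9, -0.1]
gripper_width: 36.1
gripper_force: 0.9
```

```bash
python3 b.py 490 -35 90; python3 - <<'E'
import sys;sys.path.insert(0,".")
from h import *
t=pickle.load(open("pics/top_l.pkl","rb"))
cv2.imwrite("pics/p6.png",cv2.convertScaleAbs(cv2.resize(t["pixels"][130:400,180:540,::-1],(800,600)),alpha=1.7))
E
```

```text
[490.  -59.3 -25. ] [ 0.02 -2.9  -0.13]
top ((489.7380676269531, -40.14881896972656), 32.481624603271484) 390 barrel [489.2 -30.9 113.2] 6
front edge along push 24.2 lateral range [-27.4  27.6]
barrel top [489.7 -37.2 167.2] 82
```

View pics/p6.png

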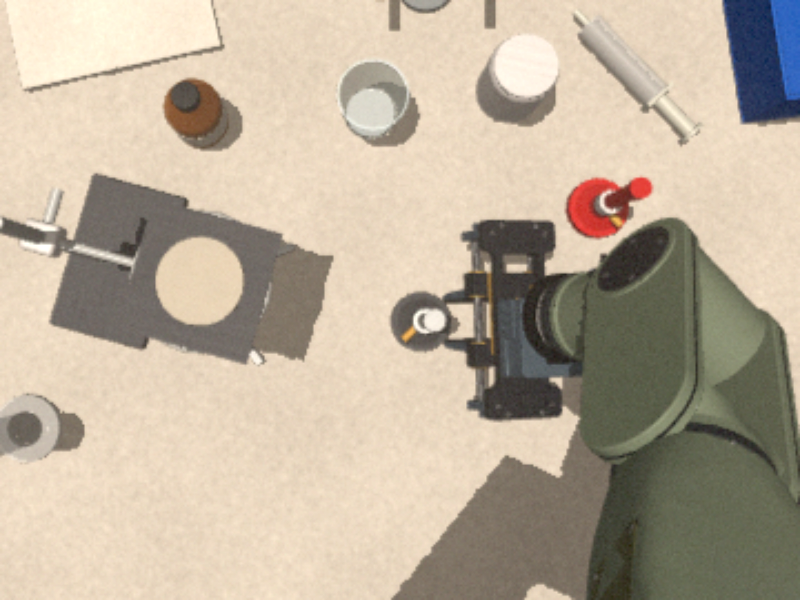

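The top crop shows the burner at (420,320), upright in the cradle, with the reds untouched and the rails' mouth toward (300,300). Next I turn the hand to the rail axis about the burner and steer onto the centre line.

Call:
{"name": "send_rows", "arguments": {"motion": [[-0.003,0,0,0,0,-0.07,-0.21],[-0.006,0,0,0,0,-0.14,-0.21],[-0.01,0,0,0,0,-0.21,-0.21],[-0.013,0,0,0,0,-0.275,-0.21],[-0.013,0.01,0,0,0,-0.275,-0.21],[-0.012,0.03,0,0,0,-0.275,-0.21],[-0.012,0.05,0,0,0,-0.275,-0.21],[-0.011,0.07,0,0,0,-0.275,-0.21],[-0.011,0.09,0,0,0,-0.275,-0.21],[-0.01,0.11,0,0,0,-0.275,-0.21],[-0.01,0.13,0,0,0,-0.275,-0.21],[-0.009,0.15,0,0,0,-0.275,-0.21],[-0.009,0.165,0,0,0,-0.275,-0.21],[-0.009,0.173,0,0,0,-0.275,-0.21],[-0.009,0.173,0,0,0,-0.275,-0.21]]}}

```text
time_s: 13.98
ee_pos: [485.3, 27.4, -24.9]
ee_rot: [180.0, -22.1, 73.6]
force: [1.1, -0.3, -1.0]
gripper_width: 35.9
gripper_force: 0.1
```

```bash
cat > bay.py <<'E'
from h import *
from workcell import env,eyes
a=np.radians(-16.48);o=np.array([523.5,156.5]);X=np.array([np.cos(a),np.sin(a)]);U=np.array([-X[1],X[0]])
def b(p):p=np.asarray(p)[:2]-o;return np.round([p@X,p@U],1)
st=env.state();print("ee bay",b(st["ee_pos"]),st["ee_pos"].round(1),st["ee_rot"].round(1),"F",st["force"].round(2),"F bay",(st["force"][:2]@X).round(2),(st["force"][:2]@U).round(2))
g=st["ee_pos"][:2]+23*U
for n in ("top","side"):
    f=eyes.grab_frame(n);pickle.dump(f,open(f"pics/{n}_l.pkl","wb"));W=cloud(f);z=W[...,2];r=np.hypot(W[...,0]-g[0],W[...,1]-g[1])
    k=(r<36)&(z>158)&(z<176);kf=(r<34)&(z>14)&(z<24)
    if k.sum():print(n,"barrel top",b(np.median(W[k],0)),k.sum())
    if kf.sum()>30:
        q=(W[kf][:,:2]-o)@np.c_[X,U];print(n,"foot X range",np.percentile(q[:,0],[2,98]).round(1),"Y",np.percentile(q[:,1],[2,98]).round(1),kf.sum())
E
python3 bay.py
```

```text
ee bay [   0.  -134.7] [485.3  27.4 -24.9] [180.  -22.1  73.6] F [ 1.09 -0.31 -0.97] F bay 1.13 0.02
top barrel top [   1.5 -112.1] 77
top foot X range [-26.2  28.4] Y [-139.3  -84.8] 393
side foot X range [-9.9 18.6] Y [-140.9 -133.5] 50
```

Call:
{"name": "send_rows", "arguments": {"motion": [[0.0045,0.0153,0,0,0,0,-0.21],[0.009,0.0307,0,0,0,0,-0.21],[0.0136,0.046,0,0,0,0,-0.21],[0.0182,0.0614,0,0,0,0,-0.21],[0.0227,0.0767,0,0,0,0,-0.21],[0.0272,0.092,0,0,0,0,-0.21],[0.0318,0.1074,0,0,0,0,-0.21],[0.0363,0.1227,0,0,0,0,-0.21],[0.0409,0.1381,0,0,0,0,-0.21],[0.0454,0.1534,0,0,0,0,-0.21],[0.0454,0.1534,0,0,0,0,-0.21]]}}

```text
time_s: 15.45
ee_pos: [508.3, 104.4, -24.8]
ee_rot: [180.0, -22.1, 73.6]
force: [-0.8, -0.5, 0.2]
gripper_width: 36.4
gripper_force: 0.0
```

```bash
python3 bay.py; python3 - <<'E'
from h import *
t,s=[pickle.load(open(f"pics/{n}_l.pkl","rb")) for n in ("top","side")]
cv2.imwrite("pics/p7.png",cv2.convertScaleAbs(np.hstack([cv2.resize(s["pixels"][120:320,170:370,::-1],(400,400)),cv2.resize(t["pixels"][180:340,230:390,::-1],(400,400))]),alpha=1.7))
E
```

```text
ee bay [  0.2 -54.2] [508.3 104.4 -24.8] [180.  -22.1  73.6] F [-0.78 -0.47  0.17] F bay -0.61 -0.67
top foot X range [-23.6  26.5] Y [-60.1 -40.7] 149
side foot X range [-10.8  19.8] Y [-52.5 -43.5] 52
```

View pics/p7.png

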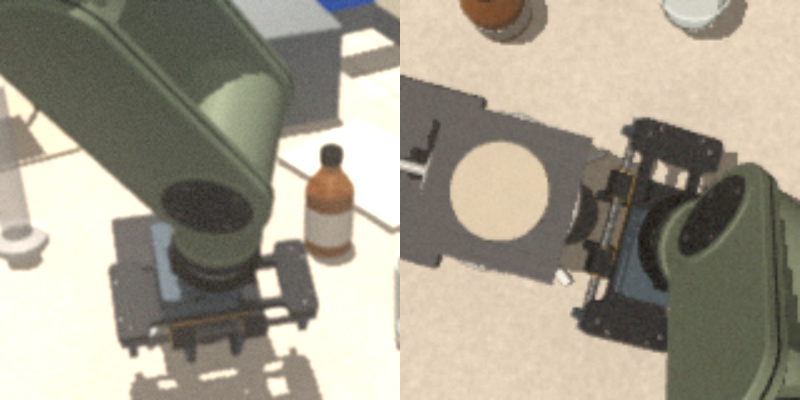

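The side crop shows the hand clear of the stand. The top crop shows the foot at (580,215), entering under the gauze between the flares. Now creeping forward.

Call:
{"name": "send_rows", "arguments": {"motion": [[0.0023,0.0077,0,0,0,0,-0.21],[0.0045,0.0153,0,0,0,0,-0.21],[0.0057,0.0192,0,0,0,0,-0.21],[0.0068,0.023,0,0,0,0,-0.21],[0.008,0.0269,0,0,0,0,-0.21],[0.0091,0.0307,0,0,0,0,-0.21],[0.0097,0.0327,0,0,0,0,-0.21]]}}

```text
time_s: 16.42
ee_pos: [513.1, 120.1, -24.9]
ee_rot: [179.9, -22.1, 73.6]
force: [-0.2, -2.2, 0.9]
gripper_width: 36.1
gripper_force: 0.8
```

```bash
python3 bay.py | head -1
```

```text
ee bay [  0.4 -37.9] [513.1 120.1 -24.9] [179.9 -22.1  73.6] F [-0.24 -2.19  0.86] F bay 0.39 -2.17
```

Call:
{"name": "send_rows", "arguments": {"motion": [[0.0006,0.0019,0,0,0,0,-0.21],[0.0011,0.0038,0,0,0,0,-0.21],[0.0017,0.0058,0,0,0,0,-0.21],[0.0023,0.0077,0,0,0,0,-0.21]]}}

```text
time_s: 17.02
ee_pos: [514.3, 123.8, -24.9]
ee_rot: [179.9, -22.1, 73.6]
force: [-0.6, -1.9, -0.3]
gripper_width: 36.0
gripper_force: 0.8
```

Call:
{"name": "send_rows", "arguments": {"motion": [[0.0006,0.0019,0,0,0,0,-0.21],[0.0011,0.0038,0,0,0,0,-0.21],[0.0014,0.0048,0,0,0,0,-0.21]]}}

```text
time_s: 17.4
ee_pos: [514.9, 126.2, -24.9]
ee_rot: [179.9, -22.1, 73.6]
force: [0.2, -1.8, 0.2]
gripper_width: 36.2
gripper_force: 0.8
```

Call:
{"name": "send_rows", "arguments": {"motion": [[0.0006,0.0019,0,0,0,0,-0.21],[0.0011,0.0038,0,0,0,0,-0.21],[0.0014,0.0048,0,0,0,0,-0.21]]}}

```text
time_s: 17.77
ee_pos: [515.6, 128.5, -25.0]
ee_rot: [179.9, -22.1, 73.6]
force: [-0.1, -2.3, 0.5]
gripper_width: 36.1
gripper_force: 1.3
```

Call:
{"name": "send_rows", "arguments": {"motion": [[0.0006,0.0019,0,0,0,0,-0.21],[0.0011,0.0038,0,0,0,0,-0.21],[0.0014,0.0048,0,0,0,0,-0.21]]}}

```text
time_s: 18.15
ee_pos: [516.2, 130.2, -25.1]
ee_rot: [179.9, -22.0, 73.6]
force: [-2.2, -7.9, 1.7]
gripper_width: 35.9
gripper_force: 3.1
```

Call:
{"name": "send_rows", "arguments": {"motion": [[0.0002,0.0008,0,0,0,0,-0.21],[0.0005,0.0016,0,0,0,0,-0.21],[0.0005,0.0016,0,0,0,0,-0.21]]}}

```text
time_s: 18.52
ee_pos: [516.4, 130.7, -25.2]
ee_rot: [179.9, -22.0, 73.7]
force: [-3.0, -8.4, 1.7]
gripper_width: 36.1
gripper_force: 3.5
```

Call:
{"name": "send_rows", "arguments": {"motion": [[0.0002,0.0008,0,0,0,0,-0.21],[0.0004,0.0014,0,0,0,0,-0.21],[0.0004,0.0014,0,0,0,0,-0.21],[0.0004,0.0014,0,0,0,0,-0.21],[0.0004,0.0014,0,0,0,0,-0.21]]}}

```text
time_s: 19.15
ee_pos: [516.6, 131.2, -25.2]
ee_rot: [179.9, -22.0, 73.7]
force: [-2.8, -9.0, 2.5]
gripper_width: 36.2
gripper_force: 4.0
```

Pressed at about 9.4 N on the tool, less roughly 2.5 N of friction, so about 7 N on the stop, held for more than 0.4 s. Backing off slowly along -y.

Call:
{"name": "send_rows", "arguments": {"motion": [[-0.0006,-0.0019,0,0,0,0,-0.21],[-0.0011,-0.0038,0,0,0,0,-0.21],[-0.0017,-0.0058,0,0,0,0,-0.21],[-0.0023,-0.0077,0,0,0,0,-0.21],[-0.004,-0.0135,0,0,0,0,-0.21],[-0.008,-0.027,0,0,0,0,-0.21],[-0.017,-0.0575,0,0,0,0,-0.21],[-0.0284,-0.096,0,0,0,0,-0.21],[-0.0398,-0.134,0,0,0,0,-0.21],[-0.0568,-0.192,0,0,0,0,-0.21],[-0.068,-0.23,0,0,0,0,-0.21],[-0.068,-0.23,0.1,0,0,0,-0.21],[-0.068,-0.23,0.25,0,0,0,-0.21],[-0.068,-0.23,0.4,0,0,0,-0.21],[-0.068,-0.23,0.55,0,0,0,-0.21],[-0.068,-0.23,0.55,0,0,0,-0.21],[-0.068,-0.23,0.55,0,0,0,-0.21]]}}

```text
time_s: 21.28
ee_pos: [484.0, 16.3, 253.1]
ee_rot: [179.5, -22.1, 73.7]
force: [-0.8, 0.3, -0.7]
gripper_width: 36.2
gripper_force: 0.0
```

```bash
python3 - <<'E'
from h import *
from workcell import env,eyes
s=eyes.grab_frame("side");t=eyes.grab_frame("top");print(env.state()["force"])
W=cloud(s);a=np.radians(-16.48);o=np.array([523.5,156.5]);X=np.array([np.cos(a),np.sin(a)]);U=np.array([-X[1],X[0]])
z=W[...,2];q=(W[...,:2]-o)@np.c_[X,U]
for lo,hi in ((14,24),(75,110),(120,160)):
    k=(abs(q[...,0])<31)&(q[...,1]>-70)&(q[...,1]<22)&(z>lo)&(z<hi);print(lo,k.sum(),np.percentile(q[k],[3,50,97],axis=0).round(1).tolist() if k.sum() else "")
cv2.imwrite("pics/p8.png",cv2.convertScaleAbs(np.hstack([cv2.resize(s["pixels"][120:320,170:370,::-1],(400,400)),cv2.resize(t["pixels"][130:370,230:470,::-1],(400,400))]),alpha=1.7))
E
```

```text
[ 0.15148211 -0.37672814 -0.0110855 ]
14 301 [[-26.6, -33.7], [-1.0, -18.0], [27.4, 14.5]]
75 104 [[-6.6, -13.1], [-0.5, -10.3], [7.3, -5.1]]
120 129 [[-6.8, -13.5], [-0.2, -10.5], [7.4, -6.1]]
```

View pics/p8.png

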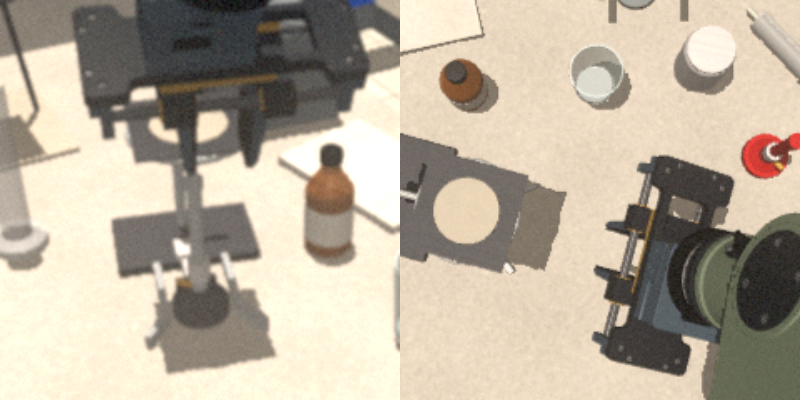

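The side crop shows the burner upright between the rails, foot at (200,305), and the hand is clear. Its centre measures about x 0, y -6 mm in the bay. Handing in.

```bash
python3 -c "
from workcell import env
print(env.job_done())"
```

```text
the job is handed in; nothing more can be done
None
```

I slid the burner upright into the rails, pressed it on the stop with about 7 N (estimated from the tool force less friction), released it and handed in the job; it stands about 0 mm across and 6 mm short of the gauze's centre, and the hand-in returned no verdict.

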